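# Set the flip stop of a drilling jig and push the profile up to it

### The job

Set up the drilling jig for the longer hole distance: flip down the flip stop that is farther from the drill bush, leaving the nearer stop folded up. Then push the aluminium profile lying on the jig, without picking it up, until it lies flat along the fence with its end touching the lowered stop. Do not disturb the loose tools and parts around the work.

Things in the scene. Friction and masses are not known exactly. Their poses are not given: they have to be found in the camera images.
- jig: Fixed drilling jig. Dark plywood deck, top at z = 0.018, x -210 to +90 mm, y -370 to +340 mm in its frame; aluminium fence along all of it, 30 mm thick, top at z = 0.078. Origin at bench level on the fence face that looks to the robot, below the drill bush; y axis along the fence towards the stops, x axis through the fence, away from the robot.
- bush (a point): Lower end of the drill bush (steel cylinder, radius 10 mm) under a 30 mm wide steel bracket clamped on the fence. Its axis is 20 mm in front of the fence face, the bracket's nose 38 mm. Bush end at z = 0.066, 8 mm above the top of the profile, which slides under it; bracket and bush collar reach up to z = 0.107.
- far_arm (a joint): Hinge angle of the far flip stop, 200 to 260 mm from the bush. 0: down, foot hanging in front of the fence; it starts folded back at 2.8 to 3.1 and sinks back to its end of travel, 3.1, its foot upright behind the hinge. 110 g, light hinge friction, no spring: pushed at the back of the foot towards the robot past about 2.3 it falls forward by its own weight to 0 and stays down.
- far_hinge (a point): Centre of the far stop's hinge pin, which is parallel to the fence: 15 mm behind the fence face, z = 0.100; axes like the jig's. The arm is an aluminium L, 16 mm thick along the fence: a leg 35 mm from the pin to the foot's middle line, a foot 24 mm wide across the fence whose end lies 74 mm beyond pin level (8 mm above the deck when down).
- far_tip (a point): Middle of the end face of the far arm's foot (35 mm across and 74 mm along the foot from the pin). Moves and turns with the arm. The stop's clamp shoe lies on the fence top, 30 mm to the bush side and 54 mm to the other side of the pin, with a black knob (radius 12 mm, top z = 0.104) 38 mm from the pin on that other side.
- far_face (a point): Fixed point: middle of the face that the lowered far foot turns to the bush (-y of the jig). 8 mm to the bush side of the pin, 20 mm in front of the fence face, z = 0.038. The end of the profile must come up to this face. Axes like the jig's.
- near_arm (a joint): Hinge angle of the near flip stop, identical to the far one (same sizes and joint values), 70 to 110 mm from the bush along the fence. Starts folded back (2.8 to 3.1, sinking to 3.1) and must stay folded up.
- near_hinge (a point): Centre of the hinge pin of the near stop, laid out like far_hinge.
- bar: The work piece: a loose slotted aluminium profile 40 x 40 mm, 360 mm long, 0.45 to 0.7 kg, lying on the deck (it slides at under 8 N) before the fence, up to 0.09 rad askew, its near corner 10 to 35 mm off the fence, its head 70 to 210 mm short of the far stop. Origin at the centre of its underside, y axis along it towards the stops.
- bar_head (a point): Centre of the profile's end face towards the stops (the end that must touch the far stop), 180 mm from its middle, 20 mm above its underside.
- bar_tail (a point): Centre of the profile's other end face, on the side away from the stops, 180 mm from its middle, 20 mm above its underside.
- offcut: Loose short piece of the same profile, 40 x 40 mm, standing 70 mm high on the deck, in front of its left end. Origin under its centre. Leave alone.
- screwdriver: Loose screwdriver with black handle, 200 mm long, about 30 mm thick, lying on the bench behind the fence, roughly along the fence. Origin about its middle. Leave alone.
- jar: Loose glass jar with steel lid, radius 32 mm, 75 mm high, on the bench behind the fence. Leave alone.
- tape: Loose grey tape measure, 72 x 38 x 62 mm, standing on the bench behind the fence. Leave alone.
- square: Loose combination square lying on the bench left of the jig: a 300 mm steel blade with a dark 100 mm head. Leave alone.
- drill: Loose cordless drill, 0.2 m high and 0.25 m long, standing on its battery beyond the right end of the jig, its chuck pointing away to the right. Leave alone.

How it is judged:
On the way:
1. the far stop is flipped down while the end of the profile is still short of it (by 20 mm or more) (value of joint far_arm below 0.12 rad and y of bar_head in the frame of far_face below -0.02 m), for 0.2 s.
At the end, for the whole second after the job is handed in: The far stop is down (within 0.12 rad) and the near stop still folded up; the profile lies still on the deck with both ends within 3 mm of the fence face and its end within 3 mm of the lowered foot (value of joint far_arm below 0.12 rad and value of joint near_arm above 2.4 rad and y of bar_head in the frame of far_face between -0.003 and 0.003 m and x of bar_head in the frame of jig between -0.023 and -0.017 m and x of bar_tail in the frame of jig between -0.023 and -0.017 m and height (world z) of bar below 0.021 m and linear speed of bar below 0.01 m/s); the robot touches nothing.
It fails at once if the profile is lifted more than 10 mm or tipped up (height (world z) of bar above 0.028 m or angle between bar's own z axis and vertical above 0.15 rad).
It fails at once if the near stop is flipped forward (value of joint near_arm below 2.3 rad).
It fails at once if a loose tool or part around the work is moved more than 30 mm (distance of any of offcut, screwdriver, jar, tape, square, drill from where it was at the start of the episode above 0.03 m).
It also fails if it takes over 64 s, if anything falls off the work surface, if the arm or the gripper's body presses on something with over 40 N, if the wrist force passes 120 N, or if a joint passes its speed limit or range.

### The arm

A 7-joint arm with a two-finger parallel gripper is mounted at the origin on the work surface. World frame = base frame: x ahead of the robot, y to its left, z up, the work surface at z = 0. Lengths are in m, angles in rad, forces in N, time in s.
With the tool pointing down it reaches from about 0.425 to 0.95 m from the base axis. Payload 4.7 kg.
Tool frame: the origin (TCP) lies between the finger pads; the fingertips stand 17 mm ahead of it and the grasp point (between the pads) lies 2 mm behind it (ctrl.tip_reach is the distance from the TCP to the fingertips, in m); z points along the fingers, y is the line along which they close (so a half turn about z gives the same grasp; the last joint's range is limited). The gripper opens to 85 mm and grips with 20 to 120 N. Pads are 22 mm wide; open, the fingers measure 114 mm over their backs; the gripper's body (76 mm by 85 mm) begins 54 mm behind the grasp point. The pads swing forward as they close: fully open they stand 13 mm farther back than shut.
Start: joints at [1.161, 0.469, -0.049, 1.532, 0.024, 1.141, -0.082], TCP at [0.251, -0.627, 0.248] pointing down, gripper open.
Joint ranges: [-2.59, 2.59], [-0.33, 1.99], [-1.39, 1.29], [0.1, 2.45], [-1.04, 4.18], [0.21, 1.99], [-2.66, 2.66]. Speed limits (rad/s): [2.57, 2.57, 3.14, 3.14, 3.14, 3.14, 3.14].

### API

Orientations are given as a unit quaternion [x, y, z, w].
In Python, from station import sensors, eyes, job, ctrl gives the robot as it stands.
- The arm moves only by the shell command python3 -m handwheel 'ROWS' [FORCE]. ROWS is JSON, a list that holds one entry, the list of rows, each a list of 5 numbers: the shift along the tool's x, y, z in units of 40 mm (1.0 is 40 mm), then the turn about the tool's z in degrees, then the gripper command: -1 is shut, 1 is fully open, values between are in proportion. In form: [[[x, y, z, roll, fingers], ...]]. A call has 1 to 20 rows; each row shifts and turns the commanded pose from where the row before left it, along the tool's axes as they then stand; what a row does not reach is not made up. A row lasts 1/10 s, in which the tool goes at most 50 mm and 8.59 degrees, less where a joint would pass 70% of its speed; a pose out of reach is approached as far as the arm can. A call is refused whole if a number of a shift passes 1 or a number of a turn 8.59, either way. A call with a gripper value outside its range is refused whole. The fingers move at their own pace and stop on an object; FORCE is the grip in N (left out, the last holds). Time passes only in rows, so rows that do not move let the fingers close. It gives the time, the measured TCP pose, the force, the opening and the grip force at its end, in the units of the state.
- sensors.state(): the state, without advancing time (a new reading comes with each control period).
- eyes.camera(name): name is "scene" or "side" or "wrist"; returns the picture (400x640x3 uint8, red, green, blue); there is no depth.
- eyes.get_calibration(name): a dict with "fx", "fy", "cx", "cy" (pixels), "k1" (the pictures are not rectified: a ray, as slopes to the right and down, at radius r is drawn at 1 + k1 r^2 times it, then the intrinsics apply), "R" (3x3) and "t" (3): a world point X has camera coordinates R X + t. Camera axes: x right, y down, z forward; pixel columns grow to the right and rows downward; lengths in m; the calibration is good to about 2 mm. A picture is of the moment at which its call begins: read the wrist's pose just before it. get_calibration takes no time and is no camera call; for the wrist camera it gives the pose at the moment of the call.
- job.job_done(): hands the job in; it is judged then, once.
The state is a dict: "t": time; "qpos": joint angles; "joint_vel": joint speeds; "joint_torque": joint torques, N m; "tcp_pos": TCP position; "tool_rot": TCP orientation; "wrist_force": force on the tool from outside, world axes, zero at the start; "wrist_torque": the same for the moment, N m; "grip_width": finger opening in m; "grip_force": force on a finger pad.
Only numpy, scipy, OpenCV 4.12 (cv2) and the standard library are available. Lean on these libraries where they do the work, as an engineer would, in place of code of your own. Each camera call takes 0.05 s, during which the arm holds its last target. There are 200 camera calls.

## Working session

There is one attempt and no reset: what is moved stays moved. The work goes in short steps, Python scripts to look and compute and a shell command to move; the robot and the scene stay as the last step left them, time stands still between calls to the robot, and variables do not carry over. Pictures are saved under pics/ and viewed, at most 10 in all, crops included, and the job is handed in when it is done.

```bash
mkdir -p pics; ls; python3 - <<'E'
from station import sensors, eyes
import cv2, json
s=sensors.state(); print({k:(v if not hasattr(v,'tolist') else v.tolist()) for k,v in s.items()})
for n in("scene","side"):
    im=eyes.camera(n); cv2.imwrite(f"pics/{n}0.png",im[:,:,::-1]); print(n,eyes.get_calibration(n))
E
```

```text
pics
{'t': 0.0, 'qpos': [1.1611262721006044, 0.4694348762032834, -0.04859506703680717, 1.533695240948576, 0.024088902834403538, 1.1410279301904236, -0.08232839123489273], 'joint_vel': [-0.0003027936059811546, -0.0005073995548882388, 0.0015138841327775382, 0.0007614671993314496, 0.0014676151018818387, -0.001354079973391699, 0.0024760011261583705], 'joint_torque': [-0.000391636676795315, -51.03130102157593, -0.04669729038141668, -23.771967887878418, 0.01073237566743046, 0.007496208418160677, -4.29007016577998e-06], 'tcp_pos': [0.25065839990161604, -0.6261292857408537, 0.24726527088808734], 'tool_rot': [0.9819310838658786, 0.18923627099265616, -0.00021885476302756029, -0.0009655989682574344], 'wrist_force': [0.3740246327369909, -0.10234939109116409, 0.4397079075094533], 'wrist_torque': [0.015037476085434978, -0.09222275658732085, -0.062138657778721545], 'grip_force': 0.0, 'grip_width': 0.08546622890362707}
scene {'fx': 372.40677925423665, 'fy': 372.40677925423665, 'cx': 313.9671249329882, 'cy': 200.2033886624788, 'k1': 0.02008244296543093, 'R': array([[ 0.39992037,  0.91646239,  0.012664  ],
       [ 0.80240785, -0.34340558, -0.48807198],
       [-0.44295072,  0.20535162, -0.8727115 ]]), 't': array([-0.19709637, -0.40418416,  1.58120742])}
side {'fx': 384.4287937859709, 'fy': 384.4287937859709, 'cx': 322.91087068649233, 'cy': 199.38426451165327, 'k1': -0.06476054553042881, 'R': array([[-0.68204502, -0.73097664,  0.02208505],
       [-0.49554951,  0.43974674, -0.74903504],
       [ 0.53781528, -0.52181985, -0.66216219]]), 't': array([0.37278592, 0.3406909 , 0.78719175])}
```

View pics/scene0.png

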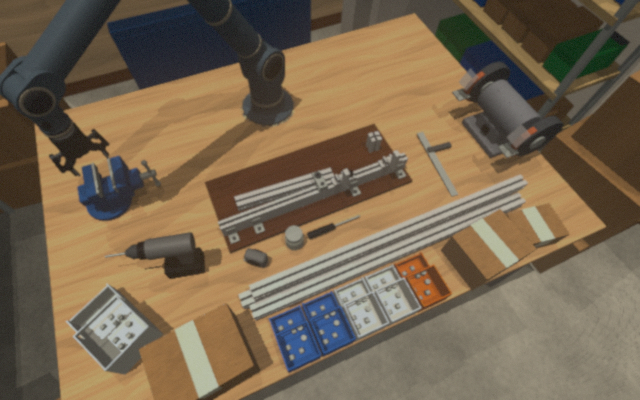

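View pics/side0.png

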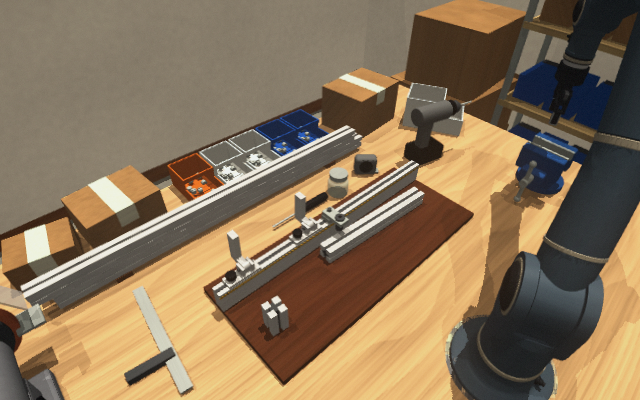

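The scene view shows the deck (corners about (206,182), (376,125), (412,182)), with the bar on it and two folded stops near (343,180) and (393,163). The side view shows the stops' feet at (300,205) and (235,245), and the offcut at (275,317). I'll enlarge both.

```bash
python3 - <<'E'
import cv2
a=cv2.imread('pics/scene0.png')[115:255,200:420]; cv2.imwrite('pics/c1.png',cv2.resize(a,None,fx=3.6,fy=3.6,interpolation=cv2.INTER_CUBIC))
a=cv2.imread('pics/side0.png')[155:391,200:480]; cv2.imwrite('pics/c2.png',cv2.resize(a,None,fx=2.5,fy=2.5,interpolation=cv2.INTER_CUBIC))
E
cat > h.py <<'E'
import numpy as np
from station import sensors, eyes
def proj(c,X):
    p=np.atleast_2d(X)@c["R"].T+c["t"]; s=p[:,:2]/p[:,2:]; s=s*(1+c["k1"]*(s**2).sum(1,keepdims=True))
    return s*[c["fx"],c["fy"]]+[c["cx"],c["cy"]]
def ray(c,uv,z):
    d=(np.array(uv,float)-[c["cx"],c["cy"]])/[c["fx"],c["fy"]]; s=d.copy()
    for _ in range(20): s=d/(1+c["k1"]*(s@s))
    v=c["R"].T@np.r_[s,1]; o=-c["R"].T@c["t"]; return o+v*(z-o[2])/v[2]
E
```

```text
(no output)
```

View pics/c1.png

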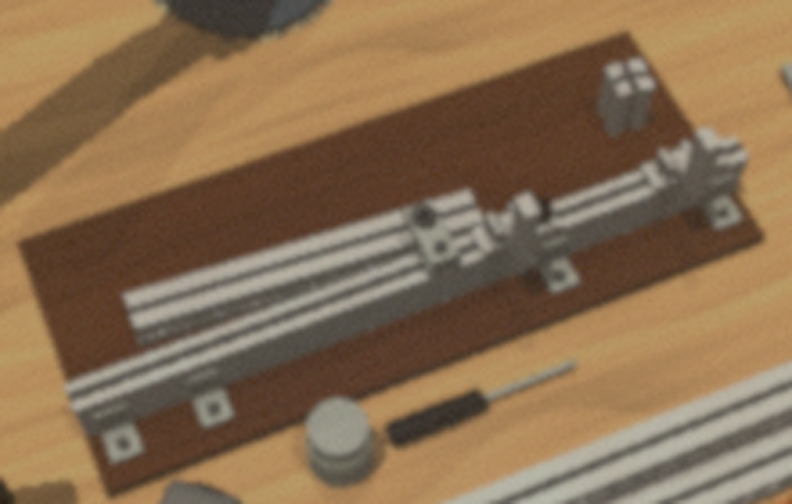

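View pics/c2.png

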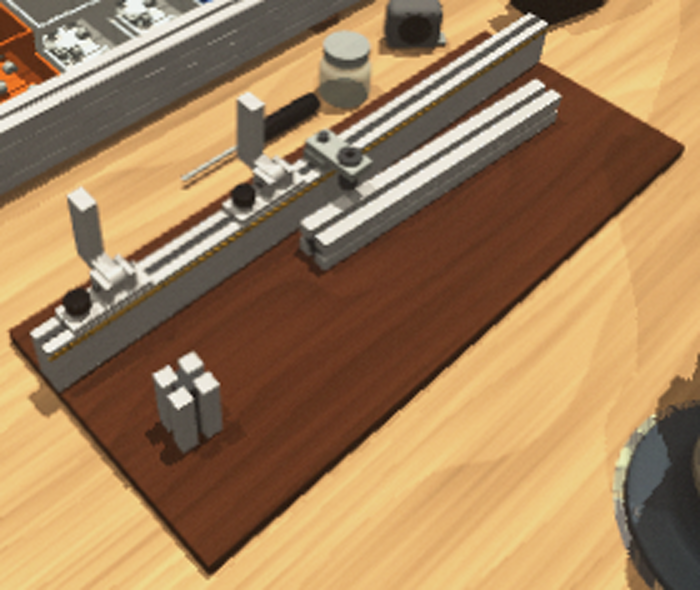

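```bash
cat > fit.py <<'E'
from h import *
from scipy.optimize import least_squares
cs={n:eyes.get_calibration(n) for n in("scene","side")}
S=lambda u,v:("scene",np.array([200+u/3.6,115+v/3.6])-.3); D=lambda u,v:("side",np.array([200+u/2.5,155+v/2.5])-.3)
def T(p,X): c,s=np.cos(p[2]),np.sin(p[2]); return np.array([p[0]+c*X[0]-s*X[1],p[1]+s*X[0]+c*X[1],X[2]])
J=[(S(20,243),(-.21,-.37)),(S(630,33),(-.21,.34)),(S(762,237),(.09,.34)),(S(110,491),(.09,-.37)),(D(210,570),(-.21,.34)),(D(683,146),(-.21,-.37)),(D(12,333),(.09,.34))]
B=[(S(124,292),(-.02,-.18)),(S(472,190),(-.02,.18)),(D(302,226),(.02,.18)),(D(325,248),(-.02,.18)),(D(541,82),(.02,-.18)),(D(560,97),(-.02,-.18))]
def fit(L,z,x0):
    f=lambda p:np.concatenate([proj(cs[m[0]],T(p,(*X,z)))[0]-m[1] for m,X in L])
    r=least_squares(f,x0,loss='soft_l1'); print(r.x.round(4),f(r.x).round(1)); return r.x
j=fit(J,.018,[.55,0,0]); b=fit(B,.058,[.5,0,0])
def inj(X): d=X[:2]-j[:2];c,s=np.cos(j[2]),np.sin(j[2]); return np.array([c*d[0]+s*d[1],-s*d[0]+c*d[1]])
if __name__=="__main__":
    for n,y in(("head",.18),("tail",-.18)): print(n,inj(T(b,(0,y,0))).round(4))
    for n,m in(("far",D(82,194)),("near",D(250,100)),("farS",S(708,133)),("nearS",S(525,200))): print(n,inj(ray(cs[m[0]],m[1],.174)).round(4))
    for n,m,z in(("farknob",D(78,298),.104),("nearknob",D(243,192),.104),("bush",D(350,155),.107),("bushS",S(425,213),.107)): print(n,inj(ray(cs[m[0]],m[1],z)).round(4))
    for n,m,z in(("off",D(187,380),.088),("offS",S(628,78),.088),("jar",S(340,415),.075),("shaftend",S(574,365),.01),("handle_end",S(390,440),.01)): print(n,inj(ray(cs[m[0]],m[1],z)).round(3))
E
python3 fit.py
```

```text
[0.484  0.0258 0.0129] [-1.  -1.1 -1.  -2.5  1.2 -2.3 -0.5  0.  -0.2 -0.4  0.2 -1.1 -2.8 -0.3]
[ 0.4304 -0.0847 -0.0548] [ 0.2 -1.5 -0.5 -2.3 -1.  -0.9  0.3 -0.  -2.  -1.   1.1 -0. ]
head [-0.0428  0.0697]
tail [-0.0671 -0.2894]
far [0.0519 0.2541]
near [0.0479 0.0684]
farS [0.0472 0.2582]
nearS [0.0452 0.068 ]
farknob [0.0138 0.2952]
nearknob [0.0134 0.1091]
bush [-0.0221 -0.0001]
bushS [-0.018  -0.0011]
off [-0.104  0.271]
offS [-0.096  0.267]
jar [ 0.131 -0.153]
shaftend [0.146 0.087]
handle_end [ 0.146 -0.11 ]
```

Both views agree: bush at the jig origin, knobs 38 mm past the hinges. The far hinge is at jig y≈0.257 and the near one at 0.070, and the bar head is about 180 mm short of the far stop. Next I turn the tool to the jig axes and go behind the far stop.

```bash
cat > st.py <<'E'
from h import *
from scipy.spatial.transform import Rotation as R
j=[.484,.0258,.0129]
s=sensors.state(); p=s['tcp_pos']; d=np.array(p[:2])-j[:2]; c,sn=np.cos(j[2]),np.sin(j[2])
x=R.from_quat(s['tool_rot']).as_matrix()[:,0]
print('t',round(s['t'],2),'jig',round(c*d[0]+sn*d[1],4),round(-sn*d[0]+c*d[1],4),'z',round(p[2],4),'yawerr deg',round(np.degrees(np.arctan2(x[1],x[0])-j[2]),2),'F',np.round(s['wrist_force'],1),'w',round(s['grip_width'],4))
E
python3 -m handwheel '[[[0,0,0,7,-1],[0,0,0,7,-1],[0,0,0,7.1,-1],[0.6,-0.8,0,0,-1],[0.6,-0.8,0,0,-1],[0.6,-0.8,0,0,-1],[0.6,-0.8,0,0,-1],[0.6,-0.8,0,0,-1],[0.6,-0.8,0,0,-1],[0.6,-0.8,0,0,-1],[0.6,-0.8,0,0,-1],[0.6,-0.8,0,0,-1],[0.6,-0.8,0,0,-1],[0.6,-0.8,0,0,-1],[0.6,-0.8,0,0,-1],[0.6,-0.8,0,0,-1],[0,0,0,0,-1]]]'; python3 st.py
```

```text
t: 1.8
tcp_pos: [0.5609, -0.1995, 0.248]
tool_rot: [1.0, 0.012, 0.001, -0.002]
wrist_force: [0.0, -0.0, 0.8]
grip_width: 0.0002
grip_force: 0.0
t 1.8 jig 0.074 -0.2263 z 0.248 yawerr deg 0.59 F [ 0.  -0.   0.8] w 0.0002
```

```bash
python3 -m handwheel '[[[0.1,-1,0,0.6,-1],[0.1,-1,0,0,-1],[0.1,-1,0,0,-1],[0.1,-1,0,0,-1],[0.1,-1,0,0,-1],[0.1,-1,0,0,-1],[0.1,-1,0,0,-1],[0.1,-1,0,0,-1],[0,-1,0,0,-1],[0,-1,0,0,-1],[0,-1,0,0,-1],[0,-1,0,0,-1],[0,-0.1,0,0,-1],[0,0,0,0,-1]]]'; python3 st.py; python3 - <<'E'
from h import *; import cv2
a=eyes.camera('side')[:,:,::-1][130:330,190:410]; cv2.imwrite('pics/s1.png',cv2.resize(a,None,fx=3,fy=3,interpolation=cv2.INTER_CUBIC))
E
```

```text
t: 3.2
tcp_pos: [0.5876, 0.2783, 0.2476]
tool_rot: [1.0, 0.002, -0.001, 0.0]
wrist_force: [0.9, -1.1, -0.1]
grip_width: -0.0
grip_force: 0.0
t 3.2 jig 0.1069 0.2511 z 0.2476 yawerr deg -0.47 F [ 0.9 -1.1 -0.1] w -0.0
```

View pics/s1.png

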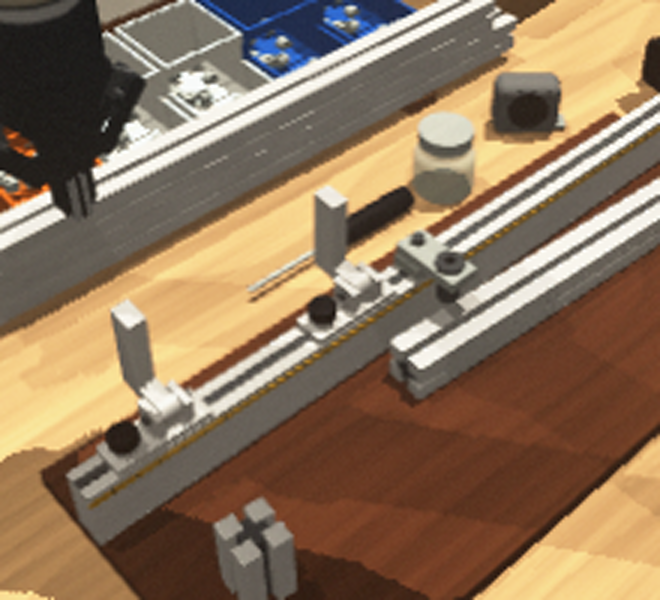

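The view shows the closed fingertips at (75,212), behind and above the far foot (125,310). I lower them and push.

```bash
python3 -m handwheel '[[[0,-0.12,0.5,-0.4,-1],[0,0,0.5,0,-1],[0,0,0.5,0,-1],[0,0,0.4,0,-1],[0,0,0,0,-1],[-0.3,0,0,0,-1],[-0.3,0,0,0,-1],[-0.2,0,0,0,-1],[-0.2,0,0,0,-1],[-0.2,0,0,0,-1],[-0.2,0,0,0,-1],[-0.2,0,0,0,-1],[-0.2,0,0,0,-1],[-0.2,0,0,0,-1],[-0.2,0,0,0,-1],[-0.2,0,0,0,-1],[-0.2,0,0,0,-1],[0,0,0,0,-1],[0,0,0,0,-1],[0,0,0,0,-1]]]'; python3 st.py; python3 - <<'E'
from h import *; import cv2
a=eyes.camera('side')[:,:,::-1][130:330,190:410]; cv2.imwrite('pics/s2.png',cv2.resize(a,None,fx=3,fy=3,interpolation=cv2.INTER_CUBIC))
E
```

```text
t: 5.25
tcp_pos: [0.4842, 0.2809, 0.1718]
tool_rot: [1.0, 0.004, -0.0, 0.0]
wrist_force: [0.4, 0.1, -0.7]
grip_width: 0.0002
grip_force: 0.0
t 5.25 jig 0.0035 0.2551 z 0.1718 yawerr deg -0.24 F [ 0.4  0.1 -0.7] w 0.0002
```

View pics/s2.png

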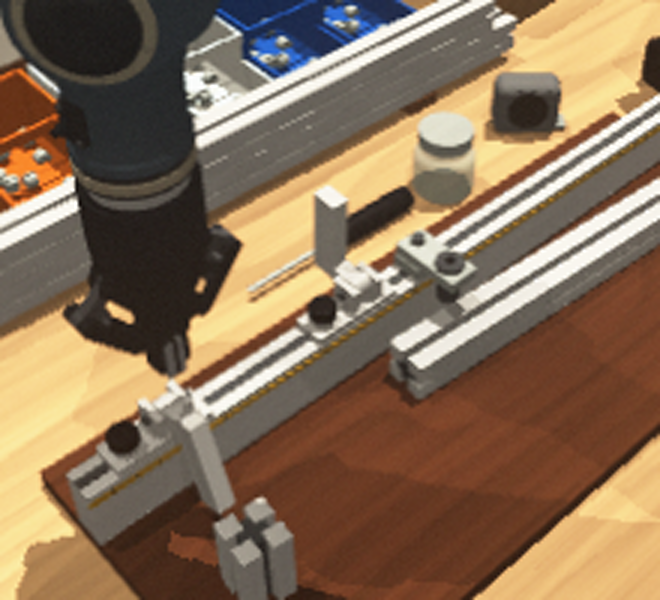

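The far foot now hangs in front of the fence (tip near (222,510)). The bar head is still about 180 mm short. Next I go to the robot side of the bar near its tail. Minimum reach rules out pushing nearer its middle first.

```bash
python3 - <<'E'
from fit import *
for X in ((-.02,.257,.026),(-.02,.257,.100)): print('expect in crop',((proj(cs['side'],T(j,X))[0]-[190,130])*3).round())
E
python3 -m handwheel '[[[0,0.5,-0.5,0.2,-1],[0,1,0,0,-1],[0,1,0,0,-1],[0,1,0,0,-1],[0,1,0,0,-1],[0,1,0,0,-1],[0,1,0,0,-1],[0,1,0,0,-1],[0,1,0,0,-1],[0,1,0,0,-1],[0,1,0,0,-1],[0,1,0,0,-1],[0,0.4,0,0,-1],[-0.6,0,0,0,-1],[-0.7,0,0,0,-1],[-0.7,0,0,0,-1],[-0.6,0,0,0,-1],[0,0,0.5,0,-1],[0,0,0.5,0,-1],[0,0,0,0,-1]]]'; python3 st.py
```

```text
[0.484  0.0258 0.0129] [-1.  -1.1 -1.  -2.5  1.2 -2.3 -0.5  0.  -0.2 -0.4  0.2 -1.1 -2.8 -0.3]
[ 0.4304 -0.0847 -0.0548] [ 0.2 -1.5 -0.5 -2.3 -1.  -0.9  0.3 -0.  -2.  -1.   1.1 -0. ]
expect in crop [205. 494.]
expect in crop [195. 434.]
t: 7.3
tcp_pos: [0.3813, -0.1949, 0.1505]
tool_rot: [1.0, 0.003, -0.002, -0.001]
wrist_force: [0.3, -0.0, -0.1]
grip_width: -0.0001
grip_force: 0.0
t 7.3 jig -0.1055 -0.2194 z 0.1505 yawerr deg -0.45 F [ 0.3 -0.  -0.1] w -0.0001
```

```bash
python3 -m handwheel '[[[0,0,0.5,-0.4,-1],[0,0,0.5,0,-1],[0,0,0.5,0,-1],[0,0,0.5,0,-1],[0,0,0.5,0,-1],[0,0,0.1,0,-1],[0,0,0,0,-1]]]'; python3 st.py; python3 - <<'E'
from h import *; import cv2
a=eyes.camera('side')[:,:,::-1][140:340,190:450]; cv2.imwrite('pics/s3.png',cv2.resize(a,None,fx=3,fy=3,interpolation=cv2.INTER_CUBIC))
E
```

```text
t: 8.0
tcp_pos: [0.3833, -0.1955, 0.0484]
tool_rot: [1.0, 0.006, -0.0, -0.0]
wrist_force: [-0.2, 0.3, -1.1]
grip_width: 0.0002
grip_force: 0.0
t 8.0 jig -0.1036 -0.2199 z 0.0484 yawerr deg -0.01 F [-0.2  0.3 -1.1] w 0.0002
```

View pics/s3.png

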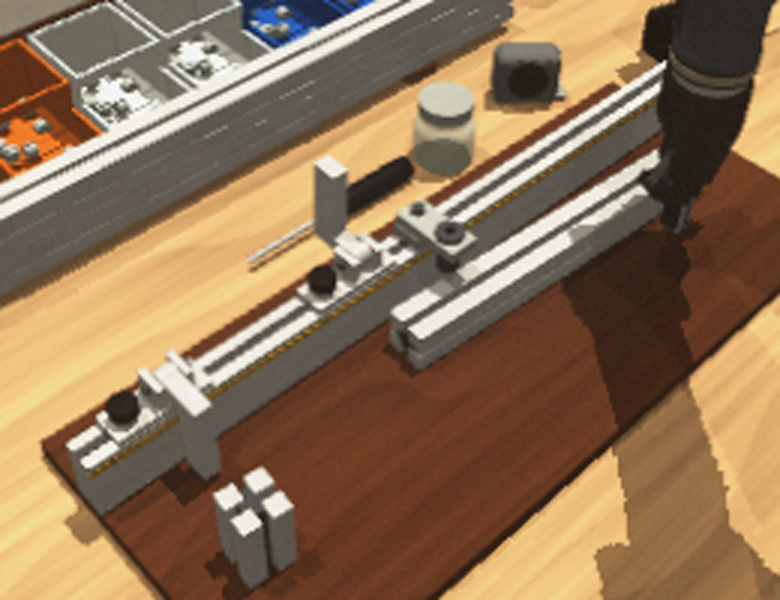

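The far stop is fully down with its foot vertical, tip near (205,470). The fingers stand beside the bar's tail at (680,220), nothing else has moved. I push the tail in to square the bar, then push near its middle.

```bash
python3 -m handwheel '[[[0.1,0,0,0,-1],[0.1,0,0,0,-1],[0.1,0,0,0,-1],[0.1,0,0,0,-1],[0.1,0,0,0,-1],[0.1,0,0,0,-1],[0,0,0,0,-1],[-0.2,0,0,0,-1],[0,-0.6,0,0,-1],[0,-0.7,0,0,-1],[0,-0.6,0,0,-1],[0,-0.6,0,0,-1],[0,0,0,0,-1]]]'; python3 st.py;  python3 -m handwheel '[[[0.1,0,0,0,-1],[0.1,0,0,0,-1],[0.1,0,0,0,-1],[0.1,0,0,0,-1],[0.1,0,0,0,-1],[0.1,0,0,0,-1],[0,0,0,0,-1]]]'; python3 st.py
```

```text
t: 9.35
tcp_pos: [0.3977, -0.0922, 0.0485]
tool_rot: [1.0, 0.009, 0.0, -0.001]
wrist_force: [0.3, -0.8, 0.3]
grip_width: 0.0
grip_force: 0.0
t 9.35 jig -0.0878 -0.1169 z 0.0485 yawerr deg 0.31 F [ 0.3 -0.8  0.3] w 0.0
t: 10.05
tcp_pos: [0.4193, -0.0959, 0.0477]
tool_rot: [1.0, 0.005, -0.003, 0.0]
wrist_force: [-4.5, -1.6, 1.3]
grip_width: -0.0002
grip_force: 2.1
t 10.05 jig -0.0663 -0.1208 z 0.0477 yawerr deg -0.15 F [-4.5 -1.6  1.3] w -0.0002
```

```bash
python3 -m handwheel '[[[0.1,0,0,0,-1],[0.1,0,0,0,-1],[0.1,0,0,0,-1],[0.1,0,0,0,-1],[0,0,0,0,-1]]]' | grep force; python3 st.py;  python3 -m handwheel '[[[0.05,0,0,0,-1],[0.05,0,0,0,-1],[0,0,0,0,-1]]]'|grep force; python3 st.py
```

```text
wrist_force: [-9.0, -1.1, 3.3]
grip_force: 4.1
t 10.55 jig -0.0507 -0.1205 z 0.0476 yawerr deg -0.09 F [-9.  -1.1  3.3] w -0.0002
wrist_force: [-16.2, -1.0, 12.4]
grip_force: 8.2
t 10.85 jig -0.0507 -0.1205 z 0.0474 yawerr deg -0.12 F [-16.2  -1.   12.4] w 0.0002
```

The bar is now against the fence: force is rising and the TCP is at -0.051 as expected. I go around to its tail end.

```bash
python3 -m handwheel '[[[-0.5,0,0,0.1,-1],[0,0.8,0,0,-1],[0,0.8,0,0,-1],[0,0.8,0,0,-1],[0,0.8,0,0,-1],[0,0.8,0,0,-1],[0,0.8,0,0,-1],[0,0.8,0,0,-1],[0,0,0,0,-1],[0.4,0,0,0,-1],[0.7,0,0,0,-1],[0,0,0,0,-1]]]' | grep force; python3 st.py
```

```text
wrist_force: [-0.0, 0.5, 0.7]
grip_force: 0.0
t 12.05 jig -0.0162 -0.3421 z 0.0484 yawerr deg 0.15 F [-0.   0.5  0.7] w -0.0
```

```bash
python3 -m handwheel '[[[-0.08,-0.2,0,0,-1],[0,-0.2,0,0,-1],[0,-0.2,0,0,-1],[0,-0.2,0,0,-1],[0,-0.2,0,0,-1],[0,-0.2,0,0,-1],[0,-0.2,0,0,-1],[0,-0.2,0,0,-1],[0,-0.2,0,0,-1],[0,-0.2,0,0,-1],[0,-0.2,0,0,-1],[0,-0.2,0,0,-1],[0,-0.2,0,0,-1],[0,-0.2,0,0,-1],[0,-0.2,0,0,-1],[0,-0.2,0,0,-1],[0,0,0,0,-1]]]' | grep force; python3 st.py;python3 - <<'E'
from h import *; import cv2
a=eyes.camera('side')[:,:,::-1][140:340,190:450]; cv2.imwrite('pics/s4.png',cv2.resize(a,None,fx=3,fy=3,interpolation=cv2.INTER_CUBIC))
E
```

```text
wrist_force: [0.1, -0.6, -0.3]
grip_force: 0.1
t 13.75 jig -0.0232 -0.2139 z 0.0483 yawerr deg -0.01 F [ 0.1 -0.6 -0.3] w -0.0
```

View pics/s4.png

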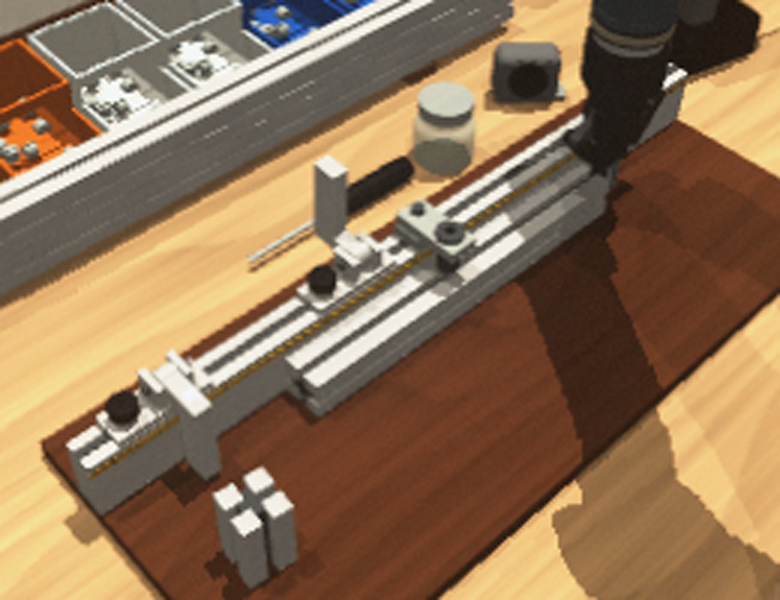

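The bar slides under the bush, head top corners near (288,362) and (316,392). The far foot's lower front is near (205,475).

```bash
python3 - <<'E' | tail -3
from fit import *
for u,v in((288,362),(316,392),(601,198)): print(inj(ray(cs['side'],np.array([190+u/3,140+v/3])-.3,.058)).round(4))
E
```

```text
[-0.006   0.1623]
[-0.0434  0.1654]
[-0.0519 -0.1721]
```

```bash
python3 -m handwheel '[[[0.06,-0.2,0,0,-1],[0,-0.2,0,0,-1],[0,-0.2,0,0,-1],[0,-0.2,0,0,-1],[0,-0.2,0,0,-1],[0,-0.2,0,0,-1],[0,-0.2,0,0,-1],[0,-0.2,0,0,-1],[0,-0.2,0,0,-1],[0,-0.1,0,0,-1]]]' | grep force; python3 st.py;python3 -m handwheel '[[[0,-0.05,0,0,-1],[0,-0.05,0,0,-1],[0,-0.05,0,0,-1]]]' | grep force; python3 st.py
```

```text
wrist_force: [-3.9, -9.5, 3.9]
grip_force: 4.4
t 14.8 jig -0.0227 -0.1415 z 0.0481 yawerr deg -0.21 F [-3.9 -9.5  3.9] w -0.0001
wrist_force: [-3.1, -8.8, 3.6]
grip_force: 4.5
t 15.1 jig -0.0227 -0.1362 z 0.0481 yawerr deg -0.26 F [-3.1 -8.8  3.6] w -0.0001
```

```bash
for i in 1 2; do python3 -m handwheel '[[[0,-0.05,0,0,-1],[0,-0.05,0,0,-1]]]' >/dev/null; python3 st.py; done; for i in 1 2; do python3 -m handwheel '[[[0,-0.04,0,0,-1],[0,-0.04,0,0,-1]]]' >/dev/null; python3 st.py; done
```

```text
t 15.3 jig -0.0227 -0.1322 z 0.0481 yawerr deg -0.25 F [-3.3 -9.1  4.2] w -0.0003
t 15.5 jig -0.0226 -0.1282 z 0.0481 yawerr deg -0.26 F [-2.4 -8.6  4.5] w -0.0002
t 15.7 jig -0.0226 -0.125 z 0.0481 yawerr deg -0.25 F [-3.4 -8.   4.1] w -0.0002
t 15.9 jig -0.0226 -0.1245 z 0.0481 yawerr deg -0.33 F [ -2.9 -18.5   2.5] w -0.0001
```

Stop contact: the force jumped to 18 N and the motion stopped. I back off, then press the tail end to the fence.

```bash
python3 -m handwheel '[[[0,0.6,0,0.3,-1],[-0.6,0,0,0,-1],[-0.55,0,0,0,-1],[0,0,0,0,-1],[0,-0.7,0,0,-1],[0,-0.7,0,0,-1],[0,0,0,0,-1]]]' | grep force; python3 st.py;python3 -m handwheel '[[[0.1,0,0,0,-1],[0.1,0,0,0,-1],[0.05,0,0,0,-1],[0.05,0,0,0,-1]]]' >/dev/null; python3 st.py
```

```text
wrist_force: [0.8, -0.7, -0.5]
grip_force: 0.0
t 16.6 jig -0.0658 -0.0829 z 0.0482 yawerr deg -0.03 F [ 0.8 -0.7 -0.5] w 0.0001
t 17.0 jig -0.0539 -0.088 z 0.0482 yawerr deg -0.51 F [-0.2  0.5 -1. ] w 0.0002
```

```bash
for i in 1 2 3; do python3 -m handwheel '[[[0.05,0,0,0.1,-1],[0.03,0,0,0,-1]]]' >/dev/null; python3 st.py; done
```

```text
t 17.2 jig -0.0509 -0.0876 z 0.0483 yawerr deg -0.56 F [ 0.2  0.4 -0.2] w -0.0003
t 17.4 jig -0.0504 -0.0875 z 0.0479 yawerr deg -0.64 F [-6.5  1.1  6. ] w 0.0
t 17.6 jig -0.0504 -0.0875 z 0.0474 yawerr deg -0.75 F [-12.3  -0.6   9.8] w -0.0002
```

The tail was already tight on the fence. Now the head side.

```bash
python3 -m handwheel '[[[-0.15,0,0,0.4,-1],[0,0,-0.8,0.3,-1],[0,0,-0.8,0,-1],[0,0,-0.8,0,-1],[0,-0.8,0,0,-1],[0,-0.8,0,0,-1],[0,-0.8,0,0,-1],[0,-0.8,0,0,-1],[0,-0.8,0,0,-1],[0,-0.8,0,0,-1],[0,-0.8,0,0,-1],[0,-0.8,0,0,-1],[-0.4,0,0,0,-1],[0,0,0.8,0,-1],[0,0,0.8,0,-1],[0,0,0.8,0,-1],[0,0,0,0,-1]]]' | grep force; python3 st.py
```

```text
wrist_force: [-0.7, 0.1, 0.6]
grip_force: 0.0
t 19.3 jig -0.0625 0.168 z 0.0454 yawerr deg -1.4 F [-0.7  0.1  0.6] w 0.0001
```

```bash
python3 -m handwheel '[[[0.1,0,0,0,-1],[0.1,0,0,0,-1],[0.1,0,0,0,-1]]]' >/dev/null; python3 st.py; for i in 1 2 3; do python3 -m handwheel '[[[0.05,0,0,0,-1],[0.03,0,0,0,-1]]]' >/dev/null; python3 st.py; done
```

```text
t 19.6 jig -0.0486 0.1693 z 0.0497 yawerr deg -1.43 F [-10.2   2.6   7.5] w -0.0004
t 19.8 jig -0.0485 0.1693 z 0.0493 yawerr deg -1.34 F [-13.5   1.7   9.9] w -0.0003
t 20.0 jig -0.0485 0.1692 z 0.0491 yawerr deg -1.27 F [-20.1   2.9  17.5] w 0.0001
t 20.2 jig -0.0484 0.1692 z 0.0487 yawerr deg -1.21 F [-27.    2.4  22.4] w 0.0001
```

Both ends are tight on the fence. I lift clear and re-check the end contact with a gentle push at the tail.

```bash
python3 -m handwheel '[[[-0.4,0,0,0.5,-1],[0,0,-0.8,0,-1],[0,0,-0.8,0,-1],[0,0,-0.8,0,-1],[0.3,0.8,0,0,-1],[0.3,0.8,0,0,-1],[0.3,0.8,0,0,-1],[0.2,0.8,0,0,-1],[0,0.8,0,0,-1],[0,0.8,0,0,-1],[0,0.8,0,0,-1],[0,0.8,0,0,-1],[0,0.8,0,0,-1],[0,0.8,0,0,-1],[0,0,0,0,-1]]]' | grep force; python3 st.py; python3 - <<'E'
from h import *; import cv2
a=eyes.camera('side')[:,:,::-1][180:330,220:400]; cv2.imwrite('pics/s5.png',cv2.resize(a,None,fx=4,fy=4,interpolation=cv2.INTER_CUBIC))
E
```

```text
wrist_force: [0.1, 1.1, -0.0]
grip_force: 0.0
t 21.7 jig -0.0212 -0.1577 z 0.1459 yawerr deg -2.39 F [ 0.1  1.1 -0. ] w -0.0001
```

View pics/s5.png

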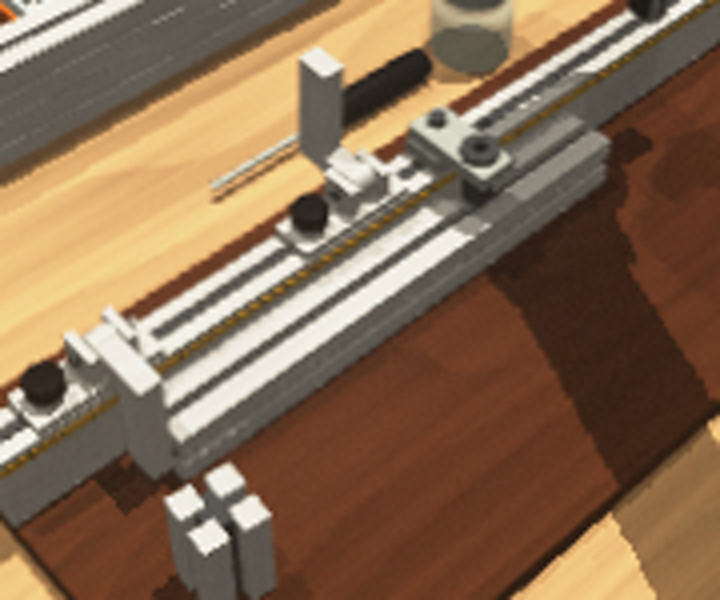

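The bar lies along the fence with its head against the lowered foot at (165,440). The near stop is still up, and the other loose parts in view haven't moved. Now the confirming push.

```bash
python3 -m handwheel '[[[0,0,0.8,-2.4,-1],[0,0,0.8,0,-1],[0,0,0.8,0,-1],[0,0,0,0,-1],[0,-0.25,0,0,-1],[0,-0.25,0,0,-1],[0,-0.1,0,0,-1]]]' >/dev/null; python3 st.py; for i in 1 2 3 4; do python3 -m handwheel '[[[0,-0.06,0,0,-1],[0,-0.03,0,0,-1]]]' >/dev/null; python3 st.py; done
```

```text
t 22.45 jig -0.0204 -0.1266 z 0.05 yawerr deg 0.63 F [-1.  -0.1 -0.5] w 0.0001
t 22.65 jig -0.0209 -0.125 z 0.0493 yawerr deg 0.5 F [-0.2 -2.4  1.1] w 0.0002
t 22.85 jig -0.0209 -0.1247 z 0.0493 yawerr deg 0.32 F [ -0.1 -10.2   4.9] w -0.0002
t 23.05 jig -0.0209 -0.1244 z 0.0494 yawerr deg 0.17 F [  0.  -18.1   4.2] w -0.0002
t 23.25 jig -0.021 -0.1242 z 0.0494 yawerr deg 0.02 F [  0.6 -27.2   1.9] w -0.0
```

Contact is confirmed at the same position (-0.1245). I withdraw, then hand in.

```bash
python3 -m handwheel '[[[0,0.4,0,0,-1],[0,0.5,0,0,-1],[0,0,-0.8,0,-1],[0,0,-0.8,0,-1],[0,0,-0.8,0,-1],[0,0,-0.8,0,-1],[0,0,0,0,-1],[0,0,0,0,-1]]]' >/dev/null; python3 st.py; python3 - <<'E'
from h import *; import cv2
a=eyes.camera('side')[:,:,::-1][180:330,220:400]; cv2.imwrite('pics/s6.png',cv2.resize(a,None,fx=4,fy=4,interpolation=cv2.INTER_CUBIC))
b=cv2.imread('pics/s5.png'); c=cv2.imread('pics/s6.png'); print('diff around head/foot',cv2.absdiff(b,c)[330:480,60:400].mean())
from station import job; print(job.job_done())
E
```

```text
t 24.05 jig -0.0215 -0.1502 z 0.1768 yawerr deg 0.45 F [-0.3 -0.3 -0.1] w -0.0001
diff around head/foot 1.3166339869281045
the job is handed in; nothing more can be done
None
```

The job is handed in at about 24 s, with no verdict returned: the far stop is down, the near stop is still up, and contact forces and the last view show the profile tight on the fence with its end against the lowered stop.

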